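Make up two casting kits at the goldsmith's bench

TASK

Make up the two casting kits from the parts on the bench. In the two-compartment tray, put the aluminium mould in the larger compartment, lying flat and closed (pinned half underneath, the other half pressed fully home on its pins), and stand the small flask in the smaller compartment. In the square tray, put the rubber sprue base with the large flask standing squarely on it, over its cone, and leave the tool pot, the scale and the soldering block where they are.

Things in the scene. Friction and masses are not known exactly. Their poses are not given: they have to be found in the camera images.
- mould_lower: Pinned half of an aluminium mould, 150 g: plate 72 (its x) x 48 (its y) x 16 mm, lying flat, two steel pins upward on its long centre line, 26 mm either side of the middle; pins 8 mm thick, tapering to a 3 mm tip, 12 mm above the plate (28 mm above the underside). A dark ring cavity is seen between them. Origin: centre of the underside, z up.
- mould_upper: Other half of the mould, 140 g: plate 72 (its x) x 48 (its y) x 16 mm, lying flat, two 10 mm holes right through on its long centre line, 26 mm either side of the middle, a short dark notch on one long edge. Slides down freely on the other half's pins, either way round; closed, plates face to face, 32 mm high in all. Origin: centre of the underside (goes onto the pins), z up.
- flask_large: Large casting flask: plain steel tube open at both ends, standing upright, 56 mm outside and 51 mm inside diameter, 80 mm tall, about 270 g. Origin: centre of its lower end; z up along the tube.
- flask_small: Small casting flask: plain steel tube open at both ends, standing upright, 38 mm outside and 33 mm inside diameter, 50 mm tall, about 110 g. Origin: centre of its lower end; z up along the tube.
- sprue_base: Rubber sprue base for the large flask, 90 g: a dark disc 62 mm in diameter, 18 mm thick, with a central boss on top 45 mm in diameter that rises 5 mm straight, then as a cone to 16 mm diameter at 36 mm above the underside. The large flask stands on the disc's top with the boss inside it. Origin: centre of the underside, z up.
- divided_tray: Two-compartment grey plastic tray, fixed: 221 (its x) x 114 (its y) mm, walls 26 mm high, 3 mm thick, floor 3 mm thick, finger pull at its -x end. Larger compartment towards the pull, 128 (x) x 108 (y) mm inside, middle at x = -43.5 mm in the tray's frame; smaller one 84 x 108 mm, middle at x = +65.5 mm; both at y = 0. Origin: centre of the underside, z up.
- square_tray: Square grey plastic tray, fixed, undivided: 146 x 146 mm outside, 140 x 140 mm inside, walls 26 mm high, 3 mm thick, floor 3 mm thick, finger pull at its -x end. Origin: centre of the underside, z up.
- tool_pot: Steel pot 68 mm in diameter and 85 mm tall with graver handles sticking out to about 130 mm height. A bystander to be left where it is. Origin: centre of the underside.
- pocket_scale: Flat black pocket scale, 85 (x) x 130 (y) x 20 mm, with a steel weighing plate. A bystander to be left where it is. Origin: centre of the underside.
- solder_block: Pale ceramic soldering block, 75 (x) x 140 (y) x 28 mm, with a scorch mark. A bystander to be left where it is. Origin: centre of the underside.
Mind the look-alikes: they are no part of the job. Leave any purple or yellow look-alike of the mould_lower alone.

How it is judged:
By the outcome, as a careful person would: the job done as asked, in the order asked, and still so for the second after the job is handed in, with the robot touching nothing.
It also fails if it takes over 122 s, if anything falls off the work surface, if the arm or the gripper's body presses on something with over 40 N, if the wrist force passes 120 N, or if a joint passes its speed limit or range.

ROBOT

A 6-joint arm with a two-finger parallel gripper is mounted at the origin on the work surface. World frame = base frame: x ahead of the robot, y to its left, z up, the work surface at z = 0. Lengths are in mm, angles in rad, forces in N, time in s.
With the tool pointing down it reaches from about 300 to 775 mm from the base axis. Payload 14.6 kg.
Tool frame: the origin (TCP) lies on the centre line of the jaws, within the pads' length; the fingertips stand 19 mm ahead of it and the grasp point (between the pads) is the TCP (bot.tip_reach is the distance from the TCP to the fingertips, in mm); z points along the fingers, y is the line along which they close (so a half turn about z gives the same grasp; the last joint's range is limited). The gripper opens to 85 mm and grips with 20 to 120 N. Pads are 22 mm wide; open, the fingers measure 114 mm over their backs; the gripper's body (76 mm by 85 mm) begins 54 mm behind the grasp point. The pads swing forward as they close: fully open they stand 13 mm farther back than shut.
Start: joints at [1.196, 0.3, 1.521, -0, 1.321, -0.067], TCP at [166.627, 524.142, 250.281] pointing down, gripper open.
Joint ranges: [-3.03, 3.03], [-0.79, 2.21], [0.23, 2.52], [-1.04, 4.18], [0, 3.07], [-2.55, 2.55]. Speed limits (rad/s): [2.22, 2.22, 2.57, 3.14, 3.14, 3.14].

INTERFACE

Orientations are given as a unit quaternion [w, x, y, z].
In Python, from rig import bot gives the robot as it stands. Calls block until the motion is done:
- bot.move_to(position, orientation): joint-space move of the TCP to a pose.
- bot.servo_line(position, attitude=None, speed=150, until_force=None): straight line of the TCP; attitude=None keeps the orientation; speed is the mean speed in mm/s. With until_force (N) it stops when the force on the tool has changed by that much, and returns True; else False.
- bot.move_joints(angles): joint-space move.
- bot.move_gripper(opening, grip_force=None): finger opening in mm; grip_force is the grip in N (None keeps the last); returns when the fingers have stopped.
- bot.dwell(seconds).
- bot.ik(position, orientation): joint angles nearest the present ones, or None.
- bot.read_state(): the state.
- bot.read_camera(name): name is "scene" or "top"; returns a dict with "image" (420x560x3 uint8, blue, green, red), "depth" (420x560 float32, mm along the optical axis (not along the pixel's ray), 0 where there is no reading), "fovy" (degrees; the focal length in pixels is half the picture's height over the tangent of half this angle, whatever the lens; pixels are square), "cx", "cy" (the principal point, pixels), "eye" and "attitude" of the camera in the world. Camera axes: x right, y down, z forward; pixel columns grow to the right and rows downward; lengths in mm; the calibration is good to about 2 mm. A picture is of the moment at which its call begins.
A pose or a line that the arm cannot do raises bot.MotionError and nothing moves.
- bot.finish_job(): hands the job in; it is judged then, once.
The state is a dict: "clock": time; "joint_positions": joint angles; "qvel": joint speeds; "effort": joint torques, N m; "ee_pos": TCP position; "tool_rot": TCP orientation; "ft_force": force on the tool from outside, world axes, zero at the start; "moment": the same for the moment, N m; "grip_width": finger opening in mm; "grip_force": force on a finger pad.
Only numpy, scipy, OpenCV 4.12 (cv2) and the standard library are available. Lean on these libraries where they do the work, as an engineer would, in place of code of your own. Each camera call takes 0.05 s, during which the arm holds its last target. There are 200 camera calls.

## Working session

There is one attempt and no reset: what is moved stays moved. The work goes in short steps, each a Python script; the robot and the scene stay as the last script left them, time stands still between calls to the robot, and variables do not carry over. Pictures are saved under pics/ and viewed, at most 14 in all, crops included, and the job is handed in when it is done.

```bash
ls; mkdir -p pics
cat > h.py <<'E'
import numpy as np, cv2
from rig import bot
from scipy.spatial.transform import Rotation as R
def Rq(q): return R.from_quat([q[1],q[2],q[3],q[0]])
def grab(n):
    c=bot.read_camera(n); c['f']=210/np.tan(np.radians(c['fovy']/2)); 
    a=np.array(c['attitude'],float); c['R']=a if a.shape==(3,3) else Rq(a).as_matrix(); return c
def cloud(c):
    v,u=np.mgrid[0:420,0:560]; d=c['depth']
    P=np.stack([(u-c['cx'])/c['f']*d,(v-c['cy'])/c['f']*d,d],-1)
    W=P@c['R'].T+np.array(c['eye']); W[d==0]=np.nan; return W
def pix(c,u,v,z):
    r=c['R']@np.array([(u-c['cx'])/c['f'],(v-c['cy'])/c['f'],1]); e=np.array(c['eye']); return e+r*(z-e[2])/r[2]
def down(yaw): # tool z down, tool y axis at angle yaw in the world (mod pi)
    y=np.array([np.cos(yaw),np.sin(yaw),0]); z=np.array([0,0,-1.]); x=np.cross(y,z)
    q=R.from_matrix(np.stack([x,y,z],1)).as_quat(); return [q[3],q[0],q[1],q[2]]
E
python3 - <<'E'
from h import *
import pickle
for n in('scene','top'):
    c=grab(n); print(n,c['eye'],c['attitude'],c['fovy'],c['cx'],c['cy'],(c['depth']>0).mean())
    pickle.dump(c,open(n+'.pkl','wb')); cv2.imwrite(f'pics/{n}0.png',cv2.resize(c['image'],(800,600)))
s=bot.read_state();print(s)
E
```

```text
pics
scene [1440.53666778 -190.96670418  728.77843191] [-0.34550416  0.69676163  0.55690993 -0.29155006] 42.03193009794431 276.4646668087189 212.38610440985707 0.9959013605442177
top [ 433.81107921    1.29097023 1076.39601445] [-0.03972549  0.70868374 -0.70353945  0.03494979] 43.780598744706914 282.7835430340641 209.17345364163 0.9959651360544217
{'clock': 0.1, 'joint_positions': array([ 1.19640611e+00,  3.00385785e-01,  1.52153411e+00,  6.75016831e-06,
        1.32069453e+00, -6.66169066e-02]), 'qvel': array([-0.00027741, -0.00115772, -0.0028178 , -0.00021619, -0.00097709,
        0.00145011]), 'effort': array([ 3.44643859e-04, -5.44376278e+01, -3.62371302e+01, -1.65696829e-04,
        2.96226041e-03,  5.23214521e-05]), 'ee_pos': array([166.55439973, 523.97084797, 249.78797416]), 'tool_rot': array([-1.14931045e-04,  1.53280812e-01,  9.88182540e-01, -4.97796788e-04]), 'ft_force': array([-0.85646366,  0.15453779, -0.26739987]), 'moment': array([ 0.01151586,  0.01376193, -0.02565255]), 'grip_force': 0.0, 'grip_width': 85.38735332545035}
```

View pics/top0.png

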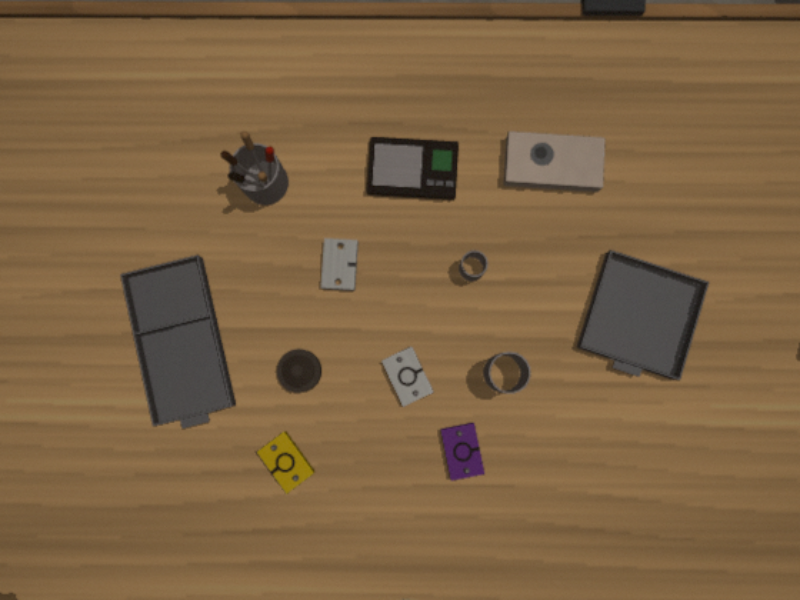

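View pics/scene0.png

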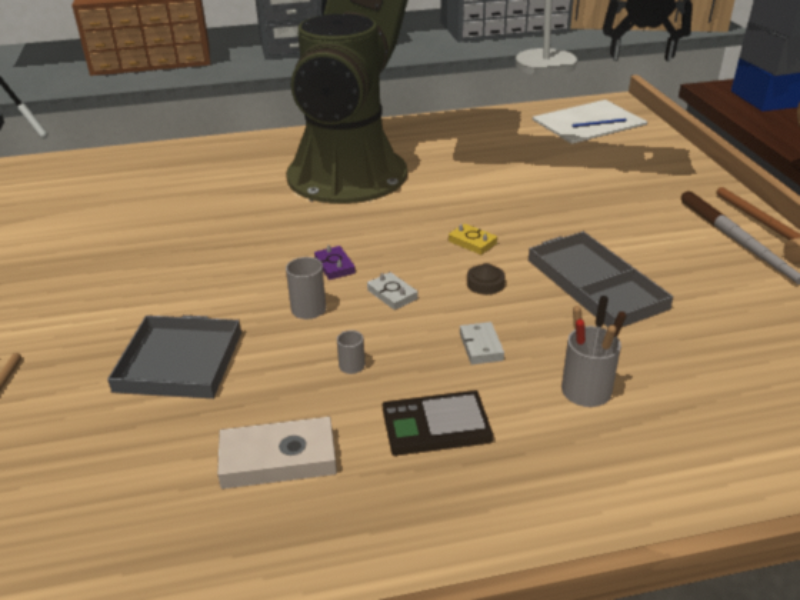

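The top view shows three mould_lower look-alikes: grey with ring and pins at (407,376), purple at (463,451) and yellow at (285,462). The grey one is the aluminium part, and I'll confirm it in a crop. The other parts are:
- mould_upper at (339,265), with holes and a notch
- small flask at (472,266)
- large flask at (507,373)
- sprue base at (299,371)
- divided tray at (178,340), pull at the bottom
- square tray at (643,315), pull at the bottom

Run:
```python
from h import *
import pickle
T=pickle.load(open('top.pkl','rb'));S=pickle.load(open('scene.pkl','rb'))
cr=T['image'][225:350,175:385]; cv2.imwrite('pics/crop0.png',cv2.resize(cr,None,fx=3.8,fy=3.8,interpolation=cv2.INTER_CUBIC))
for nm,c in(('top',T),('scene',S)):
    W=cloud(c); 
    tab=W[(abs(W[...,2])<8)]; print(nm,'table z',np.nanmedian(tab[:,2]))
    m=((W[...,2]>7)&(W[...,0]>200)&(W[...,0]<780)&(abs(W[...,1])<420)).astype(np.uint8)
    n,l,st,ce=cv2.connectedComponentsWithStats(m)
    for i in range(1,n):
        if st[i,4]<60: continue
        p=W[l==i]; z=np.percentile(p[:,2],90); t=p[(abs(p[:,2]-z)<5)]
        (cx,cy),(w,h),a=cv2.minAreaRect(t[:,:2].astype(np.float32))
        print(ce[i].round()*800/560,'zmed %.1f z90 %.1f max %.1f'%(np.median(p[:,2]),z,p[:,2].max()),'c %.1f %.1f wh %.1f %.1f ang %.1f'%(cx,cy,w,h,a),len(t))
```

```text
top table z 0.3542430273118953
[255.71428571 171.42857143] zmed 67.1 z90 127.1 max 138.4 c 714.6 217.0 wh 66.1 63.1 ang 56.8 111
[411.42857143 168.57142857] zmed 18.9 z90 22.0 max 25.5 c 738.0 -0.8 wh 129.7 84.7 ang 87.3 1991
[554.28571429 162.85714286] zmed 27.9 z90 30.5 max 36.4 c 744.5 -206.0 wh 140.3 73.3 ang 89.0 2017
[338.57142857 264.28571429] zmed 16.4 z90 18.9 max 23.1 c 596.4 103.6 wh 48.5 72.3 ang 87.4 705
[472.85714286 264.28571429] zmed 40.9 z90 50.9 max 55.4 c 592.7 -87.5 wh 37.0 36.6 ang 24.1 77
[644.28571429 320.        ] zmed 21.7 z90 27.0 max 31.4 c 519.7 -327.7 wh 148.0 159.4 ang 71.9 532
[174.28571429 342.85714286] zmed 21.9 z90 27.6 max 32.9 c 479.5 329.9 wh 233.1 115.7 ang 14.4 686
[405.71428571 375.71428571] zmed 16.4 z90 19.4 max 31.5 c 436.4 4.7 wh 71.8 47.7 ang 25.8 691
[298.57142857 371.42857143] zmed 23.3 z90 34.6 max 42.6 c 443.0 157.4 wh 32.8 34.2 ang 18.9 190
[508.57142857 372.85714286] zmed 58.6 z90 80.9 max 86.8 c 442.6 -131.2 wh 53.6 54.8 ang 89.5 123
[461.42857143 451.42857143] zmed 16.1 z90 18.9 max 31.6 c 332.4 -73.4 wh 72.3 47.8 ang 11.6 751
[284
[... 376 characters left out ...]
c 445.3 -133.5 wh 54.5 58.6 ang 80.4 215
[485.71428571 277.14285714] zmed 18.3 z90 31.9 max 37.1 c 448.5 153.2 wh 31.3 26.7 ang 48.4 93
[391.42857143 288.57142857] zmed 14.0 z90 16.5 max 26.0 c 439.2 3.4 wh 75.8 52.0 ang 25.1 384
[174.28571429 354.28571429] zmed 17.2 z90 24.4 max 28.1 c 525.7 -330.8 wh 148.7 158.0 ang 72.6 583
[481.42857143 340.        ] zmed 14.1 z90 15.9 max 18.4 c 597.9 101.8 wh 49.2 77.9 ang 86.4 532
[350. 350.] zmed 34.1 z90 47.2 max 50.3 c 594.8 -89.3 wh 37.5 39.5 ang 53.6 125
[432.85714286 418.57142857] zmed 17.2 z90 19.4 max 22.8 c 740.6 -3.2 wh 129.6 84.8 ang 87.1 2106
[272.85714286 442.85714286] zmed 26.6 z90 28.2 max 30.7 c 746.7 -208.3 wh 140.9 70.8 ang 87.5 2178
```

View pics/crop0.png

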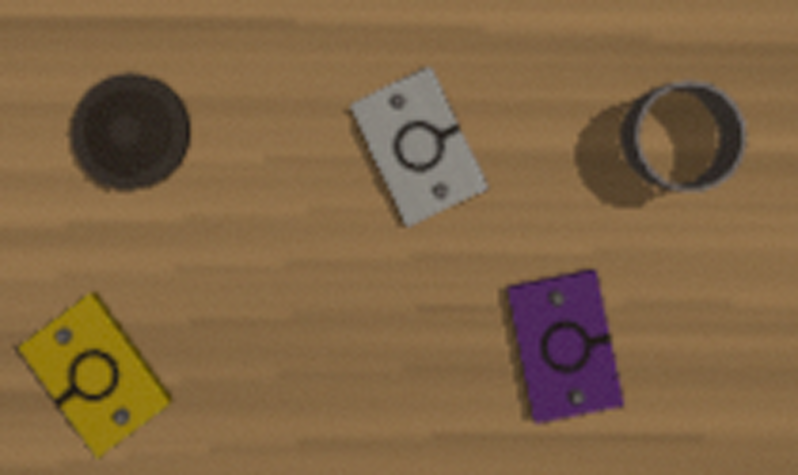

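The crop confirms it: the grey plate at (418,145) has two pins and a ring, and is aluminium like the upper half. The purple plate at (565,345) and the yellow one at (93,375) are the look-alikes. Next I descend on the lower half lengthwise to centre it, guarding on force to learn how far the fingertips reach.

```bash
cat >> h.py <<'E'
def J(p,yaw):
    q0=bot.read_state()['joint_positions']; best=None
    for k in(0,np.pi):
        q=bot.ik(list(p),down(yaw+k))
        if q is not None:
            d=np.abs(np.array(q)-q0).max()
            if best is None or d<best[0]: best=(d,down(yaw+k))
    return best[1]
def go(x,y,z,yaw): bot.move_to([x,y,z],J((x,y,z),yaw))
def line(x,y,z,speed=150,f=None):
    r=bot.servo_line([x,y,z],speed=speed,until_force=f); return r
def st(t=''):
    s=bot.read_state(); print(t,'t %.1f'%s['clock'],'tcp',np.round(s['ee_pos'],1),'w %.1f gf %.1f'%(s['grip_width'],s['grip_force']),'F',np.round(s['ft_force'],1),flush=True); return s
E
python3 - <<'E'
from h import *
print(bot.tip_reach)
a=np.radians(25.6); x,y=437.8,4.0
go(x,y,80,a); st('above')
print(line(x,y,14,60,6)); st('low')
print(bot.tip_reach)
bot.move_gripper(70,20); st('squeezed')
print(bot.tip_reach)
E
```

```text
19.0
above t 2.3 tcp [438.    4.5  80.2] w 85.5 gf 0.0 F [ 0.4 -0.3  0. ]
False
low t 3.5 tcp [438.    4.   14.3] w 85.5 gf 0.0 F [ 0.1 -0.2  0.4]
19.0
squeezed t 3.8 tcp [438.    4.   14.5] w 71.4 gf 22.1 F [-2.1  0.7  5.4]
19.0
```

```bash
cat >> h.py <<'E'
LA=np.radians(14.4); DC=np.array([485.5,331.0]); ex=np.array([np.cos(LA),np.sin(LA)])
LM=DC-43.5*ex; SM=DC+65.5*ex
E
python3 - <<'E'
from h import *
import pickle
a=np.radians(25.6); x,y=438,4.0
bot.move_gripper(85); line(x,y,62,200); go(x,y,62,a+np.pi/2)
line(x,y,19,100,8); bot.move_gripper(40,60); st('grip')
line(x,y,110,200)
c=grab('top'); pickle.dump(c,open('t1.pkl','wb'))
go(*LM,110,LA+np.pi/2); st('over')
print(line(*LM,35,120,8)); print(line(*LM,19.5,30,6)); st('down')
bot.move_gripper(60); st('rel'); line(*LM,110,200); st()
go(597,102.7,70,np.radians(-3))
c=grab('top'); pickle.dump(c,open('t1.pkl','wb')); cv2.imwrite('pics/t1.png',cv2.resize(c['image'],(800,600)))
E
```

```text
grip t 6.9 tcp [438.3   4.   19.8] w 46.6 gf 61.2 F [-4.3  0.5 11.9]
over t 8.8 tcp [443.5 319.3 109.5] w 46.6 gf 61.7 F [ 0.4 -0.3 -1.1]
False
True
down t 10.0 tcp [443.5 320.2  22.9] w 46.7 gf 62.7 F [-0.5 -1.3  7.3]
rel t 10.3 tcp [443.1 320.   22.2] w 59.8 gf 0.0 F [ 0.2 -0.3 -1.3]
 t 10.9 tcp [443.  319.9 109.1] w 59.8 gf 0.0 F [-0.8 -0.6 -0.2]
```

View pics/t1.png

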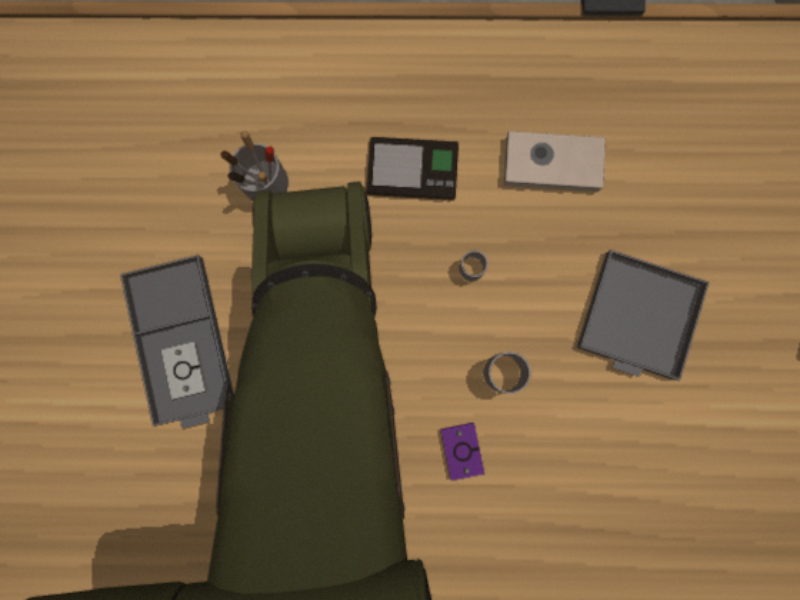

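The aluminium lower half lies at (182,370), centred and aligned in the larger compartment. Next is the upper half.

Run:
```python
from h import *
import pickle
c=pickle.load(open('t1.pkl','rb')); W=cloud(c); m=np.zeros((420,560),bool); m[232:286,106:150]=1
p=W[m&(c['image'].min(-1)>115)&(W[...,2]>14)][:,:2]
print('lower',cv2.minAreaRect(p.astype(np.float32)), LM)
a=np.radians(-3); x,y=597,102.7
bot.move_gripper(85); line(x,y,14,100,8); bot.move_gripper(70,20); st('sq')
bot.move_gripper(85); line(x,y,50,200); go(x,y,50,a+np.pi/2)
line(x,y,19,100,8); bot.move_gripper(40,60); st('grip')
line(x,y,120,200); go(*LM,120,LA+np.pi/2)
line(*LM,62,150); st('above')
print(line(*LM,37,30,10)); st('down')
```

```text
lower ((442.7842712402344, 321.09930419921875), (71.24939727783203, 47.96226119995117), 13.843891143798828) [443.36663249 320.18198991]
sq t 13.6 tcp [597.5 102.8  15. ] w 71.6 gf 23.8 F [-2.8 -0.1  6.2]
grip t 16.5 tcp [597.5 102.8  19.9] w 46.6 gf 62.7 F [-0.8  0.3  6.5]
above t 18.7 tcp [444.  319.9  62.4] w 46.3 gf 61.7 F [-0.4  0.3 -1.4]
True
down t 19.5 tcp [443.2 320.1  38.9] w 46.1 gf 62.6 F [-2.3 -1.9  7.6]
```

Run:
```python
from h import *
import pickle
bot.move_gripper(60); line(*LM,85,200); bot.move_gripper(0,20)
print(line(*LM,40,60,18)); st('press'); line(*LM,110,200)
x,y=594,-88.5; bot.move_gripper(70); go(x,y,85,0); line(x,y,30,120,8); bot.move_gripper(30,40); st('grip')
line(x,y,120,200); go(*SM,120,LA); line(*SM,45,150); print(line(*SM,29,30,6)); st('down')
bot.move_gripper(62); line(*SM,120,200); st()
go(445,-132,150,0)
c=grab('top'); pickle.dump(c,open('t2.pkl','wb')); cv2.imwrite('pics/t2.png',cv2.resize(c['image'][150:330,60:300],(800,600)))
```

```text
True
press t 21.3 tcp [443.3 320.2  54. ] w 0.2 gf 7.5 F [-5.4 -2.7 15.5]
grip t 25.2 tcp [594.5 -88.6  31. ] w 37.2 gf 39.9 F [-1.3  1.   5.9]
True
down t 28.5 tcp [549.2 347.5  34. ] w 37.1 gf 40.8 F [-1.4 -1.1  7. ]
 t 29.4 tcp [548.6 347.1 119.3] w 62.0 gf 0.0 F [ 0.4  0.4 -1.4]
```

View pics/t2.png

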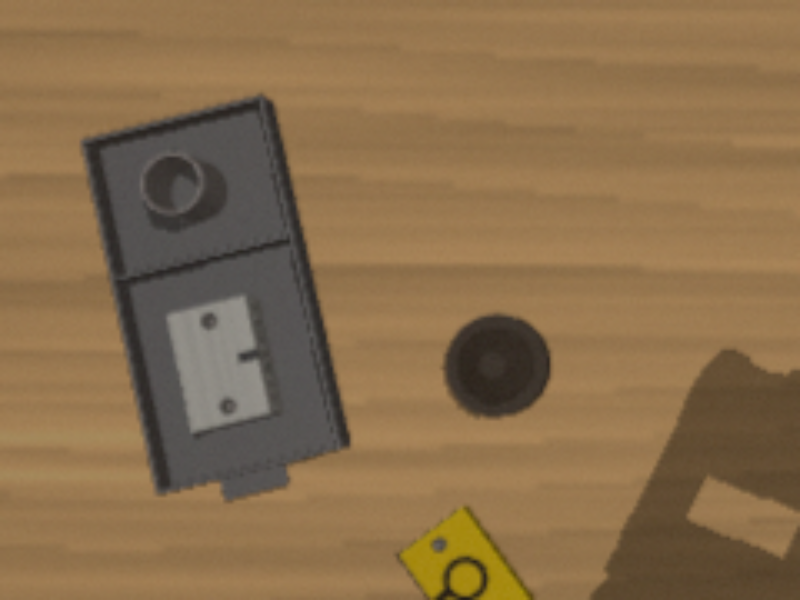

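The mould is closed at (218,365) in the larger compartment: the press touched at TCP z = 54, which puts the top at about 35 mm. The small flask stands at (172,183) in the smaller one. Next is the sprue base.

```bash
cat >> h.py <<'E'
SQ=np.array([526.,-330.]); SA=np.radians(-18)
E
python3 - <<'E'
from h import *
import pickle
c=pickle.load(open('t2.pkl','rb')); p=pix(c,209.1,259.5,18); print(p)
x,y=p[0]+.4,p[1]-.6
bot.move_gripper(85); go(x,y,90,np.pi/2); line(x,y,17,120,8); bot.move_gripper(55,20); st('sq1')
bot.move_gripper(85); line(x,y,65,200); go(x,y,65,0); line(x,y,17,120,8); bot.move_gripper(50,40); st('sq2')
line(x,y,130,200); st('lift'); go(*SQ,130,SA); line(*SQ,35,150); print(line(*SQ,15,30,6)); st('down')
bot.move_gripper(80); line(*SQ,140,200); st()
x,y=443.3,-131.8
bot.move_gripper(85); go(x,y,140,np.pi/2)
c=grab('scene'); pickle.dump(c,open('s3.pkl','wb')); cv2.imwrite('pics/s3.png',cv2.resize(c['image'][190:310,50:250],(800,480)))
E
```

```text
[442.88743693 156.76929972  18.        ]
sq1 t 33.9 tcp [443.7 156.2  17.8] w 61.2 gf 20.5 F [-1.5 -1.3  5.5]
sq2 t 36.9 tcp [443.7 156.3  18.1] w 60.6 gf 41.2 F [-3.2 -0.9  9.5]
lift t 37.6 tcp [442.8 156.  129.2] w 60.4 gf 43.4 F [-1.3 -0.7 -1.3]
True
down t 40.7 tcp [ 526.1 -330.1   21.2] w 60.7 gf 44.0 F [-2.6  2.   7.9]
 t 41.8 tcp [ 525.6 -329.7  138.7] w 79.9 gf 0.0 F [-0.2 -1.1 -0.2]
```

View pics/s3.png

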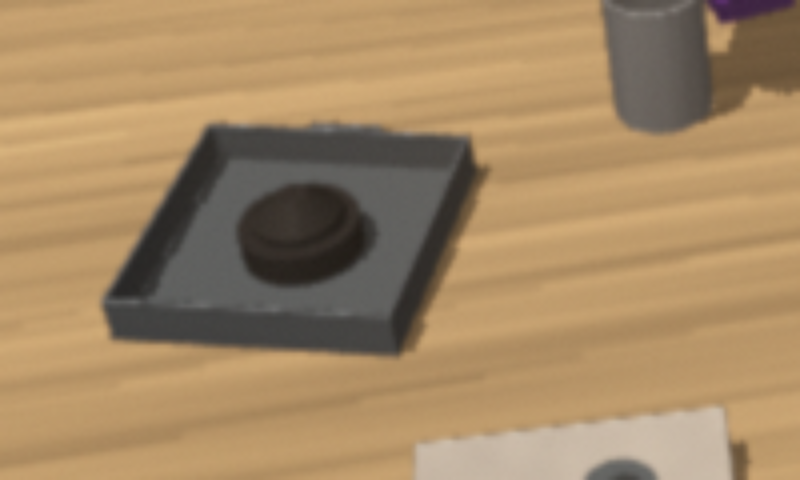

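The sprue base sits flat in the middle of the square tray at (303,235). Next is the large flask.

Run:
```python
from h import *
import pickle
x,y=443.3,-131.8
line(x,y,55,120,8); bot.move_gripper(50,20); st('sq1')
bot.move_gripper(85); line(x,y,118,200); go(x,y,118,0); line(x,y,55,120,8); bot.move_gripper(45,50); s=st('sq2')
line(x,y,150,200); go(*SQ,150,SA); line(*SQ,105,120); st('above')
print(line(*SQ,74,25,10)); st('down')
```

```text
sq1 t 44.7 tcp [ 443.7 -131.8   55.7] w 56.4 gf 20.0 F [-0.6  0.4  5.6]
sq2 t 48.0 tcp [ 443.7 -131.9   55.8] w 54.6 gf 52.0 F [-1.6  1.   6.4]
above t 50.0 tcp [ 526.3 -329.7  105.6] w 54.4 gf 53.3 F [ 0.7  0.4 -3.1]
True
down t 51.0 tcp [ 525.9 -330.    76.9] w 54.4 gf 54.1 F [-1.9  0.8  6.6]
```

76.9 − 55.8 = 21.1 mm, so the flask is fully seated on the disc. I release, retreat and check.

Run:
```python
from h import *
bot.move_gripper(80); line(*SQ,160,150); go(440,60,260,0); bot.dwell(.5); st()
c=grab('scene'); W=cloud(c); cv2.imwrite('pics/s4.png',cv2.resize(c['image'][140:320,50:500],(800,320)))
t=grab('top'); cv2.imwrite('pics/t4.png',cv2.resize(t['image'],(800,600)))
W=cloud(t)
for n,(u,v,r) in dict(large=(450,221,30),small=(112,207,16),mould=(127,259,26)).items():
    p=W[v-r:v+r,u-r:u+r].reshape(-1,3); h=np.percentile(p[:,2],99 if n!='mould' else 60); q=p[abs(p[:,2]-h)<6]; print(n,np.round(h,1),np.round((q.min(0)+q.max(0))/2,1), np.round(np.ptp(q,axis=0),1))
```

```text
t 54.2 tcp [440.  60. 260.] w 80.0 gf 0.0 F [-0.7  0.1 -0.2]Traceback (most recent call last):
  File "<stdin>", line 7, in <module>
    return umr_minimum(a, axis, None, out, keepdims, initial, where)
ValueError: zero-size array to reduction operation minimum which has no identity
```

View pics/s4.png

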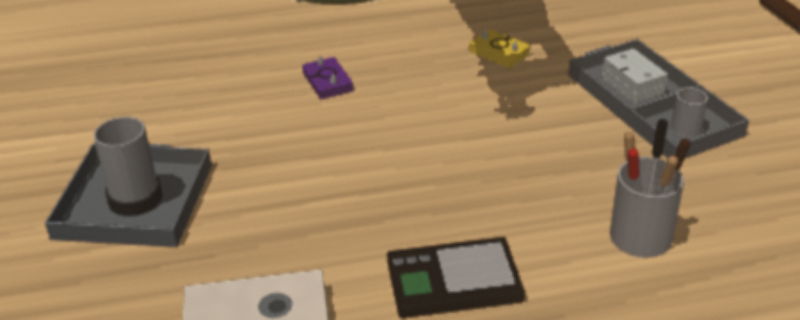

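View pics/t4.png

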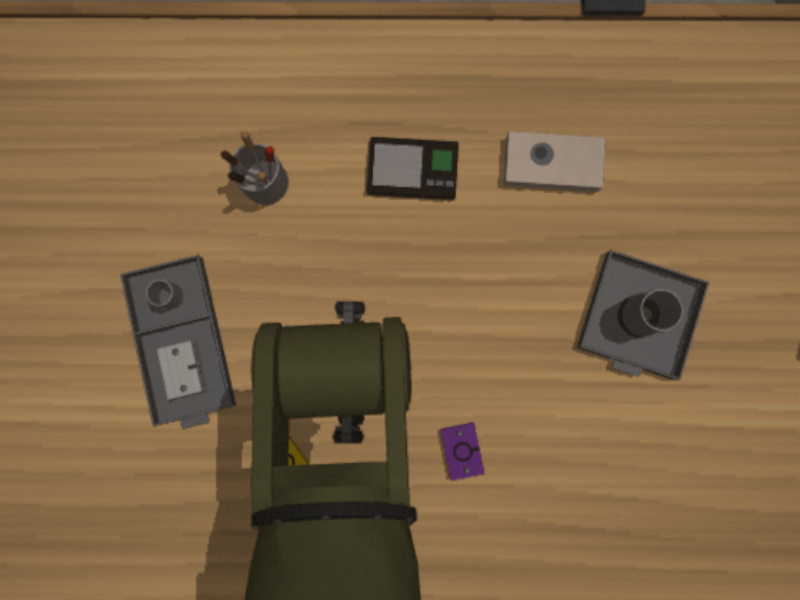

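The scene picture shows the large flask upright on the base at (126,165), the closed mould at (634,75) and the small flask standing at (690,112). In the top picture the bystanders, at (255,172), (412,168) and (554,160), have not moved, and nor has the purple look-alike. The yellow one is mostly hidden by the arm there, but the scene picture shows it at (500,47). The numeric check crashed on an empty crop, but the pictures and contact heights already cover it. I'm handing in.

```bash
python3 -c "
from rig import bot
print(bot.finish_job())"
```

```text
the job is handed in; nothing more can be done
None
```

Both kits are made up as asked and the job is handed in at about 54 s: the contact heights show the mould closed and the large flask seated on its sprue base, and the final pictures show the small flask standing and the bystanders where they were.

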